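Level the two-pan bolt balance

ROBOT

A 7-joint arm with a two-finger parallel gripper is mounted at the origin on a cart in front of the work surface, level with it; the furniture and walls round the work are solid. World frame = base frame: x ahead of the robot, y to its left, z up, the work surface at z = 0. Lengths are in m, angles in degrees, forces in N, time in s.
With the tool pointing down it reaches from about 0.425 to 0.875 m from the base axis. Payload 4.7 kg.
Tool frame: the origin (TCP) lies midway between the tips of the shut fingers; the grasp point (between the pads) lies 19 mm behind it; z points along the fingers, y is the line along which they close (so a half turn about z gives the same grasp; the last joint's range is limited). The gripper opens to 87 mm and grips with 3 to 60 N. Pads are 19 mm wide; open, the fingers measure 117 mm over their backs; the gripper's body (75 mm by 190 mm) begins 51 mm behind the grasp point.
Start: joints at [0.808, 18.392, -4.016, 83.108, 1.295, 78.541, -3.26], TCP at [0.65, -0, 0.223] pointing down, gripper open.
Joint ranges: [-163.93, 163.93], [-17.29, 119.83], [-79.2, 71.16], [3.27, 140.29], [-89.18, 269.18], [5.43, 117.66], [-154.24, 154.24]. Speed limits (degrees/s): [147.25, 147.25, 180, 180, 180, 180, 180].

INTERFACE

Orientations are given as [roll, pitch, yaw] about the fixed x, y, z axes, in that order (R = Rz(yaw) Ry(pitch) Rx(roll)).
In Python, from cell import env gives the robot as it stands.
- The arm moves only by the tool step_arm, never from a script. Its argument "moves" is a list of rows, each an object with "dp": the shift along the tool's x, y, z in mm, a list of three; "dr": the turn, a rotation vector about the tool's x, y, z in rad, a list of three; "fingers": the closure, from 0 (fully open) to 1 (shut). In form: [{"dp": [dx, dy, dz], "dr": [ax, ay, az], "fingers": fingers}, ...]. A call has exactly 5 rows; each row shifts and turns the commanded pose from where the row before left it, along the tool's axes as they then stand; what a row does not reach is not made up. A row lasts 1/8 s, in which the tool goes at most 62.5 mm and 10.7 degrees, less where a joint would pass 70% of its speed; a pose out of reach is approached as far as the arm can. A call with a gripper value outside its range is refused whole. The fingers move at their own pace and stop on an object; "squeeze" is the grip in N (left out, the last holds). Time passes only in rows, so rows that do not move let the fingers close, or fill a call up. It gives the time, the measured TCP pose, the force, the opening and the grip force at its end, in the units of the state.
- env.get_obs(): the state, without advancing time (a new reading comes with each control period).
- env.read_camera(name): name is "scene" or "side" or "wrist"; returns the picture (384x512x3 uint8, red, green, blue); there is no depth.
- env.camera_model(name): a dict with "fx", "fy", "cx", "cy" (pixels), "R" (3x3) and "t" (3): a world point X has camera coordinates R X + t. Camera axes: x right, y down, z forward; pixel columns grow to the right and rows downward; lengths in m; the calibration is good to about 2 mm. A picture is of the moment at which its call begins: read the wrist's pose just before it. camera_model takes no time and is no camera call; for the wrist camera it gives the pose at the moment of the call.
- env.sign_off(): hands the job in; it is judged then, once.
The state is a dict: "time_s": time; "qpos": joint angles; "joint_velocities": joint speeds; "effort": joint torques, N m; "tool_pos": TCP position; "tool_rot": TCP orientation; "force": force on the tool from outside, world axes, zero at the start; "wrist_torque": the same for the moment, N m; "grip_width": finger opening in m; "grasp_force": force on a finger pad.
Only numpy, scipy, OpenCV 4.12 (cv2) and the standard library are available. Lean on these libraries where they do the work, as an engineer would, in place of code of your own. Each camera call takes 0.05 s, during which the arm holds its last target. There are 200 camera calls.

TASK

The two trays of the blue balance on the worktop do not sit level: one holds three bolts, the other only one. Pull one bolt out of the lower tray and press it, head down, gently into a free pocket of the higher tray until its head has snapped fully home on the tray floor - the tray gives way under the push, so go by feel and never push with more than about 15 N - then let go so that both trays sit level, all four bolts clipped upright in their pockets and the things lying around left where they are.

Things in the scene. Friction and masses are not known exactly. Their poses are not given: they have to be found in the camera images.
- balance: blue two-pan balance housing, 100 (x) x 320 (y) x 48 mm, fixed. Origin: centre of its underside. Two steel trays on stems stand at y = +85 and -85 mm, axes parallel to its own; which is on which side varies. They are linked inside: one rises as the other sinks, by 6 mm each for one bolt's weight. A pushed tray sinks away, then meets a rubber stop, at no given height: feel for it.
- tray_a: steel tray holding three bolts at the start, the low side: plate 76 (x) x 150 (y) mm that slides straight up and down (level: floor 84 mm above the worktop). Origin: centre of the floor on which the bolt heads stand; x across the row of pockets, y along it, z up. Pockets at y = -45, 0, +45 mm. Grey clip blocks 17 mm high reach out to x = +-37 mm.
- tray_b: second tray, same make, size, pockets and movement as tray_a, with one bolt in the middle pocket at the start, the high side. Origin: centre of the floor on which the bolt heads stand; x across the row of pockets, y along it, z up.
- tray_b_p0 (a point): floor centre of tray_b's free pocket at y = -45 mm; moves with the tray. Two round black bars 11.5 mm high bound it in y, 30 mm apart; two brass-nosed spring leaves, tops 17 mm up, bound it in x, 21 mm apart. A head pushed down, flats to the leaves, spreads them (roughly 7 to 12 N), then they snap in over its top edge and the push drops; pulling out takes about as much.
- tray_b_p2 (a point): floor centre of tray_b's free pocket at y = +45 mm, built like the other.
- bolt_1: steel M16 bolt, 120 g (within 4 %), standing on its head: hex head 10 mm high, 24 mm across flats (its own x), 27 mm across corners (its y); round shank 15.5 mm thick from 10 to 60 mm above the origin. Origin: centre of the head's underside. Starts clipped in tray_a at y = -45 mm.
- bolt_2: steel M16 bolt, 120 g (within 4 %), standing on its head: hex head 10 mm high, 24 mm across flats (its own x), 27 mm across corners (its y); round shank 15.5 mm thick from 10 to 60 mm above the origin. Origin: centre of the head's underside. Starts clipped in the middle of tray_a.
- bolt_3: steel M16 bolt, 120 g (within 4 %), standing on its head: hex head 10 mm high, 24 mm across flats (its own x), 27 mm across corners (its y); round shank 15.5 mm thick from 10 to 60 mm above the origin. Origin: centre of the head's underside. Starts clipped in tray_a at y = +45 mm.
- bolt_4: steel M16 bolt, 120 g (within 4 %), standing on its head: hex head 10 mm high, 24 mm across flats (its own x), 27 mm across corners (its y); round shank 15.5 mm thick from 10 to 60 mm above the origin. Origin: centre of the head's underside. Starts clipped in the middle of tray_b.
- tape_measure: yellow tape measure, 35x74x63 mm, standing on the worktop; a bystander. Origin: centre of its underside.
- hex_nut_2: loose steel hex nut, 19x22x10 mm, on the worktop; a bystander. Origin: centre of its underside.
Mind the look-alikes: they are no part of the job. What is shaped like the bolt_3 but purple is not meant. What is shaped like the bolt_2 but purple is not meant.

How it is judged (in metres and radians):
On the way, in this order (a step that is already met when the one before it is completed fails the run):
1. one of the three bolts is pulled clear of the lower tray (z of any of bolt_1, bolt_2, bolt_3 in the frame of tray_a above 0.03 m), for 0.1 s.
2. a bolt from the lower tray is snapped home in a free pocket of the higher tray (((z of bolt_1 in the frame of tray_b between -0.003 and 0.0025 m and x of bolt_1 in the frame of tray_b between -0.004 and 0.004 m and y of bolt_1 in the frame of tray_b between -0.06 and 0.06 m and angle between bolt_1's own z axis and vertical below 0.08 rad) or (z of bolt_2 in the frame of tray_b between -0.003 and 0.0025 m and x of bolt_2 in the frame of tray_b between -0.004 and 0.004 m and y of bolt_2 in the frame of tray_b between -0.06 and 0.06 m and angle between bolt_2's own z axis and vertical below 0.08 rad) or (z of bolt_3 in the frame of tray_b between -0.003 and 0.0025 m and x of bolt_3 in the frame of tray_b between -0.004 and 0.004 m and y of bolt_3 in the frame of tray_b between -0.06 and 0.06 m and angle between bolt_3's own z axis and vertical below 0.08 rad))), for 0.1 s.
At the end, for the whole second after the job is handed in: Both trays are at rest at the same height within 5 mm of each other; all four bolts stand upright (within 0.08 rad) in pockets, heads within 2.5 mm of the tray floor, at least one of the first tray's bolts in the other tray; nothing of the robot touches the trays (z of tray_a in the frame of tray_b between -0.005 and 0.005 m and ((z of bolt_1 in the frame of tray_a between -0.003 and 0.0025 m and x of bolt_1 in the frame of tray_a between -0.004 and 0.004 m and y of bolt_1 in the frame of tray_a between -0.06 and 0.06 m and angle between bolt_1's own z axis and vertical below 0.08 rad) or (z of bolt_1 in the frame of tray_b between -0.003 and 0.0025 m and x of bolt_1 in the frame of tray_b between -0.004 and 0.004 m and y of bolt_1 in the frame of tray_b between -0.06 and 0.06 m and angle between bolt_1's own z axis and vertical below 0.08 rad)) and ((z of bolt_2 in the frame of tray_a between -0.003 and 0.0025 m and x of bolt_2 in the frame of tray_a between -0.004 and 0.004 m and y of bolt_2 in the frame of tray_a between -0.06 and 0.06 m and angle between bolt_2's own z axis and vertical below 0.08 rad) or (z of bolt_2 in the frame of tray_b between -0.003 and 0.0025 m and x of bolt_2 in the frame of tray_b between -0.004 and 0.004 m and y of bolt_2 in the frame of tray_b between -0.06 and 0.06 m and angle between bolt_2's own z axis and vertical below 0.08 rad)) and ((z of bolt_3 in the frame of tray_a between -0.003 and 0.0025 m and x of bolt_3 in the frame of tray_a between -0.004 and 0.004 m and y of bolt_3 in the frame of tray_a between -0.06 and 0.06 m and angle between bolt_3's own z axis and vertical below 0.08 rad) or (z of bolt_3 in the frame of tray_b between -0.003 and 0.0025 m and x of bolt_3 in the frame of tray_b between -0.004 and 0.004 m and y of bolt_3 in the frame of tray_b between -0.06 and 0.06 m and angle between bolt_3's own z axis and vertical below 0.08 rad)) and ((z of bolt_4 in the frame of tray_a between -0.003 and 0.0025 m and x of bolt_4 in the frame of tray_a between -0.004 and 0.004 m and y of bolt_4 in the frame of tray_a between -0.06 and 0.06 m and angle between bolt_4's own z axis and vertical below 0.08 rad) or (z of bolt_4 in the frame of tray_b between -0.003 and 0.0025 m and x of bolt_4 in the frame of tray_b between -0.004 and 0.004 m and y of bolt_4 in the frame of tray_b between -0.06 and 0.06 m and angle between bolt_4's own z axis and vertical below 0.08 rad)) and ((z of bolt_1 in the frame of tray_b between -0.003 and 0.0025 m and x of bolt_1 in the frame of tray_b between -0.004 and 0.004 m and y of bolt_1 in the frame of tray_b between -0.06 and 0.06 m and angle between bolt_1's own z axis and vertical below 0.08 rad) or (z of bolt_2 in the frame of tray_b between -0.003 and 0.0025 m and x of bolt_2 in the frame of tray_b between -0.004 and 0.004 m and y of bolt_2 in the frame of tray_b between -0.06 and 0.06 m and angle between bolt_2's own z axis and vertical below 0.08 rad) or (z of bolt_3 in the frame of tray_b between -0.003 and 0.0025 m and x of bolt_3 in the frame of tray_b between -0.004 and 0.004 m and y of bolt_3 in the frame of tray_b between -0.06 and 0.06 m and angle between bolt_3's own z axis and vertical below 0.08 rad)) and linear speed of each of tray_a, tray_b below 0.01 m/s and contact force between each of tray_a, tray_b and the arm below 0.1 N).
It fails at once if a bolt or the robot is pressed or pulled against a tray with more than 30 N in all (the clip's own squeeze on a bolt counts about 6 N of it) (contact force between any of bolt_1, bolt_2, bolt_3, bolt_4, the arm, the fingers and tray_a above 30 N or contact force between any of bolt_1, bolt_2, bolt_3, bolt_4, the arm, the fingers and tray_b above 30 N).
It fails at once if a bystander is moved by more than 30 mm (distance of any of tape_measure, hex_nut_2 from where it was at the start of the episode above 0.03 m).
It also fails if it takes over 48 s, if anything falls off the work surface, if the arm or the gripper's body presses on something with over 40 N, if the wrist force passes 120 N, or if a joint passes its speed limit or range.

## Working session

There is one attempt and no reset: what is moved stays moved. The work goes in short steps, Python scripts to look and compute and a tool call to move; the robot and the scene stay as the last step left them, time stands still between calls to the robot, and variables do not carry over. Pictures are saved under pics/ and viewed, at most 10 in all, crops included, and the job is handed in when it is done.

Besides the shell and the picture viewer there is one more tool, called after ">>>" as name(argument=value, ...), one argument or row to a line, values as JSON. step_arm: Moves the arm, as the interface text tells. Its arguments: {"type":"object","properties":{"moves":{"type":"array","items":{"type":"object","properties":{"dp":{"type":"array","items":{"type":"number"}},"dr":{"type":"array","items":{"type":"number"}},"fingers":{"type":"number"}}}},"squeeze":{"type":"number"}},"required":["moves"]}

```bash
mkdir -p pics && ls
python3 - <<'E'
from cell import env
import cv2,numpy as np
for n in ("scene","side"):
    im=env.read_camera(n); cv2.imwrite(f"pics/{n}0.png",im[:,:,::-1])
    m=env.camera_model(n); print(n,m)
o=env.get_obs(); print(o["time_s"],o["tool_pos"],o["tool_rot"],o["force"],o["grip_width"])
E
```

```text
pics
scene {'fx': 393.6293630939228, 'fy': 393.6293630939228, 'cx': 252.6853405762574, 'cy': 187.2119115103417, 'R': array([[ 0.91324337, -0.40706039,  0.01698175],
       [-0.212419  , -0.5113038 , -0.83273441],
       [ 0.34765603,  0.75688193, -0.55341216]]), 't': array([-0.45920294,  0.20662398,  0.89483436])}
side {'fx': 375.25386230901074, 'fy': 375.25386230901074, 'cx': 246.65771560759129, 'cy': 187.6717484463924, 'R': array([[ 0.92279991, -0.38469954,  0.02113251],
       [-0.12147653, -0.34256791, -0.9316065 ],
       [ 0.36562792,  0.8571193 , -0.3628536 ]]), 't': array([-0.48293309,  0.19508774,  0.74967641])}
0.1 [ 6.49505833e-01 -5.59149133e-05  2.21553392e-01] [-1.79900577e+02  6.85913392e-03  9.00038824e+01] [-0.16803194 -0.37722179 -0.09635621] 0.0870149476800562
```

Run:
```python
import cv2,numpy as np
a=cv2.imread("pics/scene0.png");b=cv2.imread("pics/side0.png")
cv2.imwrite("pics/s0.png",cv2.resize(a,(798,598),interpolation=cv2.INTER_CUBIC))
cv2.imwrite("pics/d0.png",cv2.resize(b,(798,598),interpolation=cv2.INTER_CUBIC))
```

```text
(no output)
```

View pics/s0.png

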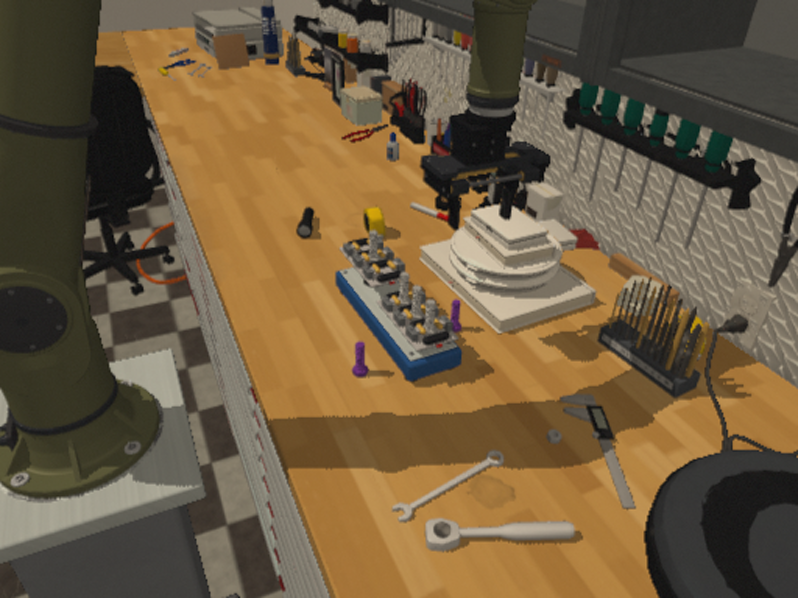

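View pics/d0.png

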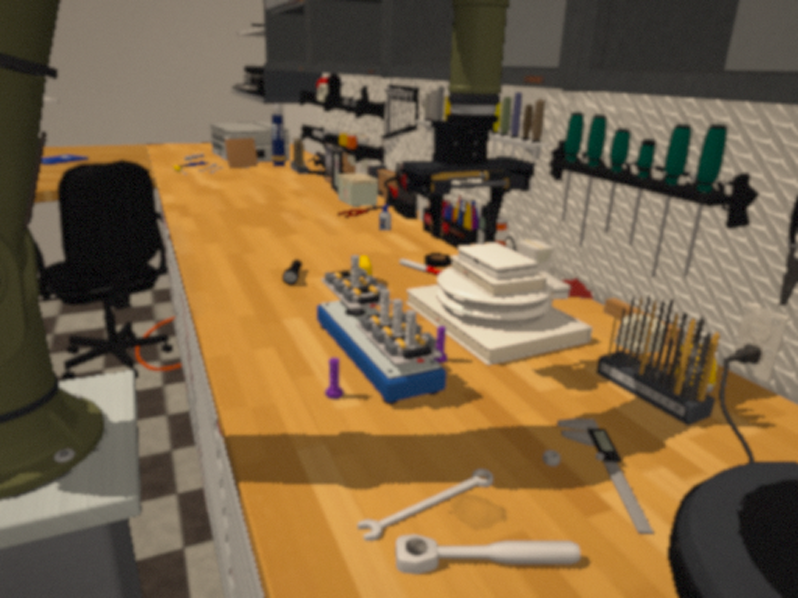

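Look-alikes (in the 798-px scene view): purple bolts at (360,360) and (455,316), which are not meant. The steel bolts of the low tray_a are at about (405,290), (418,300) and (432,315), and bolt_4 in tray_b is at (376,245). I pick a steel bolt in the three-bolt tray. Next I locate the housing and check it in the wrist view.

```bash
cat > h.py <<'E'
import numpy as np,cv2
from cell import env
def ray(m,u,v,z):
    d=m["R"].T@np.array([(u-m["cx"])/m["fx"],(v-m["cy"])/m["fy"],1]); c=-m["R"].T@m["t"]
    return c+d*(z-c[2])/d[2]
def proj(m,X):
    p=m["R"]@np.asarray(X,float)+m["t"]; return np.array([m["fx"]*p[0]/p[2]+m["cx"],m["fy"]*p[1]/p[2]+m["cy"]])
E
python3 - <<'E'
from h import *
im=cv2.imread("pics/scene0.png");m=env.camera_model("scene");s=512/798
for p in [(337,270),(410,362),(460,348)]:
    print(p,ray(m,p[0]*s,p[1]*s,.048).round(3))
print("bolt tops a",[ray(m,u*s,v*s,.135).round(3) for u,v in[(405,278),(418,290),(429,303)]],"b",ray(m,376*s,236*s,.153).round(3))
w=env.read_camera("wrist");mw=env.camera_model("wrist");print(mw, -mw["R"].T@mw["t"],env.get_obs()["tool_pos"])
cv2.imwrite("pics/w0.png",cv2.resize(w[:,:,::-1],(798,598)))
E
```

```text
(337, 270) [0.475 0.211 0.048]
(410, 362) [ 0.488 -0.093  0.048]
(460, 348) [ 0.578 -0.093  0.048]
bolt tops a [array([0.525, 0.01 , 0.135]), array([ 0.529, -0.03 ,  0.135]), array([ 0.529, -0.07 ,  0.135])] b [0.524 0.131 0.153]
{'fx': 271.0620452424184, 'fy': 271.0620452424184, 'cx': 254.11588508690775, 'cy': 187.4828049291372, 'R': array([[ 9.99997917e-01, -5.15646371e-04, -1.97511892e-03],
       [ 2.48511927e-05, -9.64422715e-01,  2.64364950e-01],
       [-2.04116837e-03, -2.64364449e-01, -9.64420692e-01]]), 't': array([-0.64866427, -0.03312614,  0.39018768])} [0.64946018 0.07086966 0.38378127] [ 6.49579233e-01 -5.93870002e-05  2.21718009e-01]
```

View pics/w0.png

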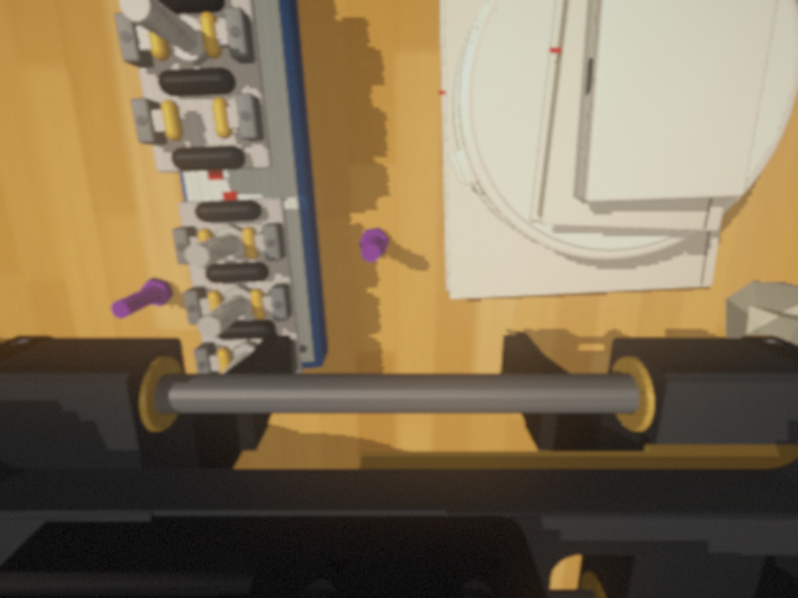

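The wrist view shows the housing yawed about 4°, tray_b at the top left with free pockets either side of its bolt, and tray_a lower left. The purple decoys are at (140,298) and (373,244). I move over the balance for a close look.

>>> step_arm(
  moves=[
    {"dp": [5,-31,-16],"dr": [0,0,0],"fingers": 0},
    {"dp": [5,-31,-16],"dr": [0,0,0],"fingers": 0},
    {"dp": [5,-31,-16],"dr": [0,0,0],"fingers": 0},
    {"dp": [5,-30,-16],"dr": [0,0,0],"fingers": 0},
    {"dp": [0,0,0],"dr": [0,0,0],"fingers": 0},
  ],
)

```text
time_s: 0.78
tool_pos: [0.5264, 0.0206, 0.2884]
tool_rot: [179.8, -0.0, 90.1]
force: [-0.0, 0.2, 0.8]
grip_width: 0.0873
grasp_force: 0.0
```

Run:
```python
from h import *
mw=env.camera_model("wrist");w=env.read_camera("wrist")
np.savez("w1.npz",**mw);cv2.imwrite("pics/w1raw.png",w[:,:,::-1])
```

>>> step_arm(
  moves=[
    {"dp": [-40,0,0],"dr": [0,0,0],"fingers": 0},
    {"dp": [-40,0,0],"dr": [0,0,0],"fingers": 0},
    {"dp": [-40,0,0],"dr": [0,0,0],"fingers": 0},
    {"dp": [-20,0,0],"dr": [0,0,0],"fingers": 0},
    {"dp": [0,0,0],"dr": [0,0,0],"fingers": 0},
  ],
)

```text
time_s: 1.45
tool_pos: [0.527, -0.1222, 0.2853]
tool_rot: [-179.9, 0.0, 89.8]
force: [0.0, 0.4, -0.5]
grip_width: 0.087
grasp_force: 0.0
```

Run:
```python
from h import *
o=env.get_obs();mw=env.camera_model("wrist");w=env.read_camera("wrist")
np.savez("w2.npz",**mw);cv2.imwrite("pics/w2raw.png",w[:,:,::-1])
print(o["time_s"],o["tool_pos"],o["tool_rot"],o["force"])
a=cv2.imread("pics/w1raw.png")[:384,90:390];b=cv2.imread("pics/w2raw.png")[:384,90:390]
cv2.imwrite("pics/w12.png",cv2.resize(np.hstack([a[:260],b[:260]]),(798,346),interpolation=cv2.INTER_CUBIC))
```

```text
1.45 [ 0.52695086 -0.12222776  0.28527884] [-1.79894236e+02  1.94021311e-02  8.97649989e+01] [ 0.02692334  0.36856693 -0.52974086]
```

View pics/w12.png

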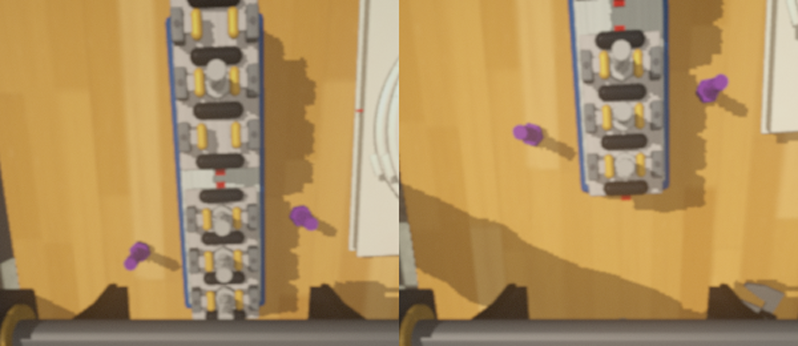

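Left crop: tray_b with its bolt at (217,75), free pockets at (222,135) and (216,22), and dark bars between. Right crop: tray_a with its bolts at (621,50), (622,110) and (624,160), all steel; the purple ones lie off the tray. I measure the dark bars, whose 45 mm spacing gives height, position and yaw.

Run:
```python
from h import *
for n in("w1","w2"):
    im=cv2.imread(f"pics/{n}raw.png");m=dict(np.load(n+".npz"))
    print(n,"cam",(-m["R"].T@m["t"]).round(4))
    mk=(im.max(2)<75).astype(np.uint8); mk[:,:200]=0; mk[:,300:]=0; mk[225:]=0
    mk=cv2.morphologyEx(mk,cv2.MORPH_OPEN,np.ones((3,3)))
    k,l,st,c=cv2.connectedComponentsWithStats(mk)
    for i in range(1,k):
        if st[i,4]>60: 
            u=st[i,0]+st[i,2]/2-.5;v=st[i,1]+st[i,3]/2-.5
            print(st[i],c[i].round(1),[ray(m,u,v,z)[:2].round(4).tolist() for z in(.078,.084,.09,.096,.102)])
```

```text
w1 cam [0.5254 0.0915 0.4505]
[232   0  38   6 186] [249.6   2. ] [[0.522, 0.2197], [0.5221, 0.2176], [0.5221, 0.2155], [0.5222, 0.2135], [0.5222, 0.2114]]
[235  36  36  13 341] [253.2  41.1] [[0.5244, 0.1768], [0.5244, 0.1754], [0.5244, 0.1741], [0.5244, 0.1727], [0.5244, 0.1713]]
[249  77  23  11 169] [261.7  82.9] [[0.534, 0.1303], [0.5338, 0.1296], [0.5337, 0.129], [0.5336, 0.1284], [0.5334, 0.1278]]
w2 cam [ 0.5272 -0.0513  0.4473]
[240  23  34  13 244] [258.5  28.6] [[0.5297, 0.0474], [0.5296, 0.0458], [0.5296, 0.0442], [0.5296, 0.0426], [0.5295, 0.041]]
[252  64  23  11 150] [264.7  69.8] [[0.5378, 0.0023], [0.5376, 0.0014], [0.5374, 0.0006], [0.5373, -0.0003], [0.5371, -0.0012]]
```

Run:
```python
from h import *
for n in("w1","w2"):
    im=cv2.imread(f"pics/{n}raw.png");m=dict(np.load(n+".npz"))
    for th in (85,95):
      mk=((im.max(2)<th)&(im.max(2).astype(int)-im.min(2)<35)).astype(np.uint8); mk[:,:215]=0; mk[:,286:]=0; mk[225:]=0
      mk=cv2.morphologyEx(mk,cv2.MORPH_OPEN,np.ones((3,7)))
      k,l,st,c=cv2.connectedComponentsWithStats(mk)
      print(n,th)
      for i in range(1,k):
        if st[i,4]>90: print(st[i],c[i].round(1),[ray(m,*(st[i,:2]+st[i,2:4]/2-.5),z)[:2].round(4).tolist() for z in(.084,.1)])
    # brass noses
    h=cv2.cvtColor(im,cv2.COLOR_BGR2HSV); mk=((h[...,0]>17)&(h[...,0]<32)&(h[...,1]>110)&(h[...,2]>110)).astype(np.uint8)
    mk[:,:215]=0;mk[:,286:]=0;mk[228:]=0
    k,l,st,c=cv2.connectedComponentsWithStats(mk)
    for i in range(1,k):
        if 15<st[i,4]<400: print("brass",st[i],c[i].round(1),ray(m,*c[i],.1)[:2].round(4))
```

```text
w1 85
[232   0  38   6 189] [249.6   2.1] [[0.5221, 0.2176], [0.5222, 0.2121]]
[234  36  38  13 380] [252.5  41.2] [[0.5244, 0.1754], [0.5244, 0.1718]]
[237  77  35  12 368] [254.7  82.7] [[0.5262, 0.129], [0.5262, 0.1274]]
[241 116  32  10 289] [256.9 120.7] [[0.5295, 0.0823], [0.5293, 0.0827]]
[243 143  29   9 233] [256.8 146.8] [[0.5303, 0.0476], [0.5301, 0.0495]]
[245 175  28   8 158] [260.  179.2] [[0.5325, 0.004], [0.5322, 0.0078]]
w1 95
[232   0  38   6 201] [250.    2.2] [[0.5221, 0.2176], [0.5222, 0.2121]]
[234  36  38  13 397] [252.2  41.2] [[0.5244, 0.1754], [0.5244, 0.1718]]
[236  77  37  12 406] [253.9  82.5] [[0.5262, 0.129], [0.5262, 0.1274]]
[239 116  34  10 324] [255.6 120.6] [[0.5282, 0.0823], [0.5281, 0.0827]]
[241 142  32  10 275] [256.3 146.6] [[0.5296, 0.0483], [0.5294, 0.0502]]
[243 174  30   9 213] [257.8 178.7] [[0.5311, 0.0047], [0.5309, 0.0085]]
brass [215   0   3  12  25] [215.6   5.4] [0.4827 0.2092]
brass [261   5   9  24 166] [264.8  16. ] [0.5385 0.1986]
brass [234   6   8  24 165] [237.5  17.8] [0.5073 0.1968]
brass [236  51   8  22 143] [239.7  61.8]
[... 712 characters left out ...]
69.2] [[0.532, 0.0015], [0.5318, -0.0009]]
[247 102  29  10 230] [261.7 106.3] [[0.5352, -0.0432], [0.5349, -0.0435]]
w2 95
[239  23  36  13 323] [256.4  28.4] [[0.5296, 0.0458], [0.5295, 0.0416]]
[241  63  35  12 365] [258.1  68.9] [[0.5314, 0.002], [0.5312, -0.0003]]
[243 101  33  11 318] [259.3 106.2] [[0.5326, -0.0425], [0.5324, -0.0429]]
brass [266  37   8  21 124] [269.4  47.1] [0.5445 0.0226]
brass [241  38   7  21 130] [244.   48.4] [0.515  0.0214]
brass [243  79   7  19 110] [246.   88.2] [ 0.5167 -0.0223]
brass [267  78   7  19 107] [270.3  86.5] [ 0.5461 -0.0205]
brass [268 115   7  18  98] [271.3 123.3] [ 0.5478 -0.0637]
brass [245 116   7  18 105] [247.7 124.8] [ 0.5183 -0.0654]
```

Run:
```python
from h import *
B={"w1b":("w1",[(237.5,17.8,264.8,16),(239.7,61.8,265.9,60.4),(241.7,102.2,266.9,101.2)],.109),
"w1a":("w1",[(245.3,164.2,267.6,163.2),(246.6,196,268.6,194.9)],.085),
"w2a":("w2",[(244,48.4,269.4,47.1),(246,88.2,270.3,86.5),(247.7,124.8,271.3,123.3)],.085)}
for k,(n,L,z) in B.items():
    m=dict(np.load(n+".npz"))
    P=[];
    for a in L:
        p=ray(m,a[0],a[1],z);q=ray(m,a[2],a[3],z);P.append((p+q)[:2]/2);print(k,P[-1].round(4),np.degrees(np.arctan2((q-p)[1],(q-p)[0])).round(2),np.linalg.norm(q-p).round(4))
    d=P[0]-P[-1];print("axis yaw",np.degrees(np.arctan2(-d[0],d[1])).round(2),np.linalg.norm(d).round(4)/(len(P)-1))
o=env.get_obs();print(o["tool_pos"],o["tool_rot"])
```

```text
w1b [0.523 0.195] 3.41 0.0305
w1b [0.5248 0.1497] 2.87 0.0304
w1b [0.5265 0.1048] 2.2 0.0303
axis yaw 2.27 0.0451
w1a [0.5296 0.025 ] 2.6 0.0305
w1a [ 0.5314 -0.0203] 2.98 0.031
axis yaw 2.21 0.0453
w2a [0.5298 0.0252] 2.37 0.0309
w2a [ 0.5315 -0.0201] 3.49 0.0306
w2a [ 0.5333 -0.0651] 3.28 0.0308
axis yaw 2.19 0.0452
[ 0.52717197 -0.12021087  0.28552603] [-1.79917079e+02 -3.59928888e-02  8.99232165e+01]
```

>>> step_arm(
  moves=[
    {"dp": [40,0,0],"dr": [0,0,0],"fingers": 0},
    {"dp": [40,0.7,0],"dr": [0,0,0],"fingers": 0},
    {"dp": [40,1,40],"dr": [0,0,0],"fingers": 0},
    {"dp": [26,1,40],"dr": [0,0,0],"fingers": 0},
    {"dp": [0,0,33],"dr": [0,0,-0.039],"fingers": 0},
  ],
)

```text
time_s: 2.12
tool_pos: [0.5289, 0.0313, 0.1717]
tool_rot: [-179.9, -0.1, 92.7]
force: [0.5, -0.5, 1.4]
grip_width: 0.0873
grasp_force: 0.0
```

>>> step_arm(
  moves=[
    {"dp": [0,0,0],"dr": [0,0,0],"fingers": 0},
    {"dp": [0,0,0],"dr": [0,0,0],"fingers": 0},
    {"dp": [0,0,0],"dr": [0,0,0],"fingers": 0},
    {"dp": [0,0,0],"dr": [0,0,0],"fingers": 0},
    {"dp": [0,0,0],"dr": [0,0,0],"fingers": 0},
  ],
)

```text
time_s: 2.75
tool_pos: [0.5301, 0.0258, 0.1742]
tool_rot: [179.9, -0.0, 92.2]
force: [-1.3, -0.5, 0.3]
grip_width: 0.087
grasp_force: 0.0
```

```bash
cat > st.py <<'E'
from cell import env
import numpy as np
o=env.get_obs()
for k in("time_s","tool_pos","tool_rot","force","wrist_torque","grip_width","grasp_force"):print(k,np.round(o[k],4))
E
python3 st.py
python3 - <<'E'
from h import *
w=env.read_camera("wrist");cv2.imwrite("pics/w3.png",cv2.resize(w[:,:,::-1],(768,576)))
E
```

```text
time_s 2.75
tool_pos [0.5301 0.0258 0.1742]
tool_rot [ 1.799336e+02 -2.000000e-04  9.220710e+01]
force [-1.3006 -0.4945  0.2615]
wrist_torque [ 0.0053 -0.03   -0.0278]
grip_width 0.087
grasp_force 0.0
```

View pics/w3.png

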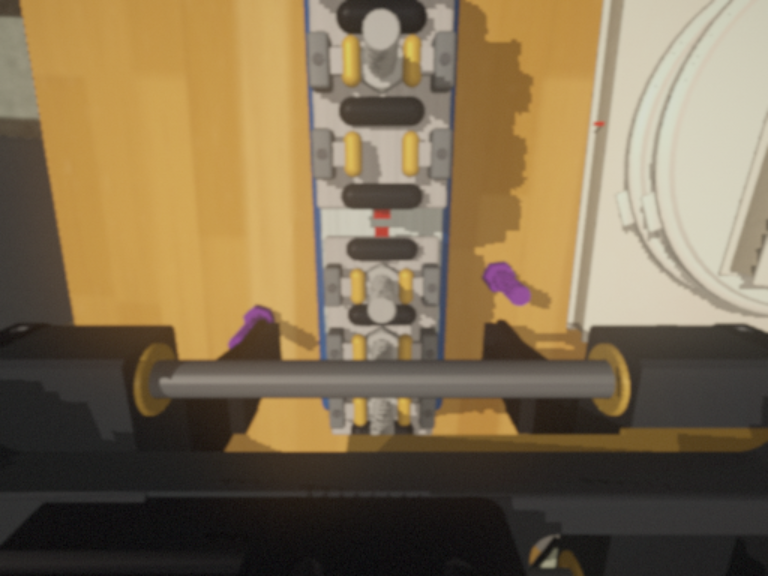

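The close view shows the fingers centred over the tray row. The bolt to grip is the one nearest the gap, its shank at (382,295). The purple bolts at (255,325) and (507,283) are well clear. Going down.

>>> step_arm(
  moves=[
    {"dp": [0,0,30],"dr": [0,0,0],"fingers": 0},
    {"dp": [0,0,30],"dr": [0,0,0],"fingers": 0},
    {"dp": [0,0,17],"dr": [0,0,0],"fingers": 0},
    {"dp": [0,0,0],"dr": [0,0,0],"fingers": 0},
    {"dp": [0,0,0],"dr": [0,0,0],"fingers": 0},
  ],
)

```text
time_s: 3.42
tool_pos: [0.5306, 0.026, 0.0977]
tool_rot: [179.9, -0.0, 92.2]
force: [1.0, 0.1, 0.0]
grip_width: 0.0874
grasp_force: 0.0
```

>>> step_arm(
  moves=[
    {"dp": [0,0,0],"dr": [0,0,0],"fingers": 0.6},
    {"dp": [0,0,0],"dr": [0,0,0],"fingers": 0.74},
    {"dp": [0,0,0],"dr": [0,0,0],"fingers": 0.74},
    {"dp": [0,0,0],"dr": [0,0,0],"fingers": 0.74},
    {"dp": [0,0,0],"dr": [0,0,0],"fingers": 0.74},
  ],
  squeeze=5,
)

```text
time_s: 4.05
tool_pos: [0.5297, 0.0259, 0.0966]
tool_rot: [180.0, 0.0, 92.2]
force: [-0.5, -0.0, -0.1]
grip_width: 0.045
grasp_force: 0.0
```

```bash
python3 st.py
```

```text
time_s 4.05
tool_pos [0.5297 0.0259 0.0966]
tool_rot [1.79998e+02 4.10000e-03 9.22329e+01]
force [-0.5247 -0.0466 -0.0989]
wrist_torque [-0.0153 -0.0038 -0.0622]
grip_width 0.045
grasp_force 0.0
```

>>> step_arm(
  moves=[
    {"dp": [0,0,0],"dr": [0,0,0],"fingers": 1},
    {"dp": [0,0,0],"dr": [0,0,0],"fingers": 1},
    {"dp": [0,0,0],"dr": [0,0,0],"fingers": 1},
    {"dp": [0,0,0],"dr": [0,0,0],"fingers": 1},
    {"dp": [0,0,0],"dr": [0,0,0],"fingers": 1},
  ],
  squeeze=5,
)

```text
time_s: 4.68
tool_pos: [0.53, 0.026, 0.0967]
tool_rot: [180.0, -0.0, 92.2]
force: [2.4, 0.3, -0.4]
grip_width: 0.015
grasp_force: 5.0
```

>>> step_arm(
  moves=[
    {"dp": [0,0.4,0],"dr": [0,0,0],"fingers": 1},
    {"dp": [0,0,0],"dr": [0,0,0],"fingers": 1},
    {"dp": [0,0,0],"dr": [0,0,0],"fingers": 1},
    {"dp": [0,0,0],"dr": [0,0,0],"fingers": 1},
    {"dp": [0,0,0],"dr": [0,0,0],"fingers": 1},
  ],
  squeeze=50,
)

```text
time_s: 5.3
tool_pos: [0.5301, 0.026, 0.0966]
tool_rot: [180.0, 0.0, 92.2]
force: [0.2, 0.7, -0.6]
grip_width: 0.0144
grasp_force: 50.0
```

```bash
python3 st.py
```

```text
time_s 5.3
tool_pos [0.5301 0.026  0.0966]
tool_rot [1.799954e+02 1.500000e-03 9.223370e+01]
force [ 0.1571  0.7168 -0.5658]
wrist_torque [ 0.0468 -0.1909 -0.0233]
grip_width 0.0144
grasp_force 49.9634
```

>>> step_arm(
  moves=[
    {"dp": [0,0,-4],"dr": [0,0,0],"fingers": 1},
    {"dp": [0,0,-4],"dr": [0,0,0],"fingers": 1},
    {"dp": [0,0,-4],"dr": [0,0,0],"fingers": 1},
    {"dp": [0,0,-4],"dr": [0,0,0],"fingers": 1},
    {"dp": [0,0,-2],"dr": [0,0,0],"fingers": 1},
  ],
)

```text
time_s: 5.92
tool_pos: [0.53, 0.0259, 0.1147]
tool_rot: [-180.0, 0.0, 92.2]
force: [1.9, -0.0, -4.8]
grip_width: 0.0143
grasp_force: 49.9
```

>>> step_arm(
  moves=[
    {"dp": [0,0,-2],"dr": [0,0,0],"fingers": 1},
    {"dp": [0,0,-2],"dr": [0,0,0],"fingers": 1},
    {"dp": [0,0,-2],"dr": [0,0,0],"fingers": 1},
    {"dp": [0,0,-2],"dr": [0,0,0],"fingers": 1},
    {"dp": [0,0,-2],"dr": [0,0,0],"fingers": 1},
  ],
)

```text
time_s: 6.55
tool_pos: [0.53, 0.0259, 0.1245]
tool_rot: [-180.0, 0.0, 92.2]
force: [2.2, 0.6, -5.5]
grip_width: 0.0146
grasp_force: 49.9
```

>>> step_arm(
  moves=[
    {"dp": [0,0,-2],"dr": [0,0,0],"fingers": 1},
    {"dp": [0,0,-2],"dr": [0,0,0],"fingers": 1},
    {"dp": [0,0,-2],"dr": [0,0,0],"fingers": 1},
    {"dp": [0,0,-2],"dr": [0,0,0],"fingers": 1},
    {"dp": [0,0,-2],"dr": [0,0,0],"fingers": 1},
  ],
)

```text
time_s: 7.18
tool_pos: [0.5306, 0.0259, 0.1354]
tool_rot: [179.9, 0.0, 92.2]
force: [-1.0, -0.5, -1.2]
grip_width: 0.0143
grasp_force: 50.0
```

It came free. Lift further and carry it 80 mm along the row to tray_b's near free pocket.

>>> step_arm(
  moves=[
    {"dp": [0,0,-15],"dr": [0,0,0],"fingers": 1},
    {"dp": [0,0,-15],"dr": [0,0,0],"fingers": 1},
    {"dp": [20,0,0],"dr": [0,0,0],"fingers": 1},
    {"dp": [30,0,0],"dr": [0,0,0],"fingers": 1},
    {"dp": [30,0,0],"dr": [0,0,0],"fingers": 1},
  ],
)

```text
time_s: 7.8
tool_pos: [0.5276, 0.1066, 0.1663]
tool_rot: [179.9, -0.0, 92.2]
force: [-0.1, 0.7, -0.8]
grip_width: 0.0141
grasp_force: 50.0
```

>>> step_arm(
  moves=[
    {"dp": [0,0,0],"dr": [0,0,0],"fingers": 1},
    {"dp": [0,0,0],"dr": [0,0,0],"fingers": 1},
    {"dp": [0,0,0],"dr": [0,0,0],"fingers": 1},
    {"dp": [0,0,0],"dr": [0,0,0],"fingers": 1},
    {"dp": [0,0,0],"dr": [0,0,0],"fingers": 1},
  ],
)

```text
time_s: 8.43
tool_pos: [0.527, 0.1054, 0.1646]
tool_rot: [-180.0, 0.0, 92.2]
force: [0.2, 0.5, -1.7]
grip_width: 0.0141
grasp_force: 50.0
```

```bash
python3 st.py
python3 - <<'E'
from h import *
w=env.read_camera("wrist");m=env.camera_model("wrist");np.savez("w4.npz",**m)
s=env.read_camera("side")
W=cv2.resize(w[80:290,130:390,::-1],(520,420),interpolation=cv2.INTER_CUBIC)
S=cv2.resize(s[140:280,190:283,::-1],(279,420),interpolation=cv2.INTER_CUBIC)
cv2.imwrite("pics/w4raw.png",w[:,:,::-1]);cv2.imwrite("pics/w4.png",np.hstack([W,S]))
E
```

```text
time_s 8.425
tool_pos [0.527  0.1054 0.1646]
tool_rot [-1.80000e+02  8.60000e-03  9.21864e+01]
force [ 0.193   0.5317 -1.658 ]
wrist_torque [0.0104 0.0169 0.0531]
grip_width 0.0141
grasp_force 49.9583
```

View pics/w4.png

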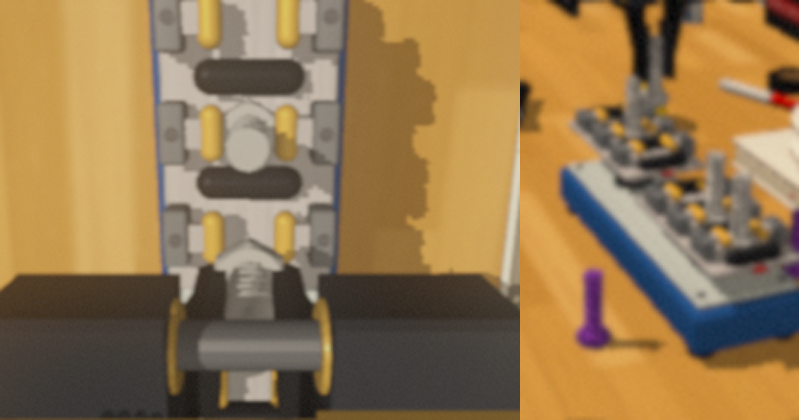

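The bolt is held upright with its flats towards the brass leaves, above the free pocket (head at (250,258) in the crop, leaves at (212,235) and (286,235)). tray_b's own bolt is at (247,140). Lowering by feel.

>>> step_arm(
  moves=[
    {"dp": [0,0,10],"dr": [0,0,0],"fingers": 1},
    {"dp": [0,0,10],"dr": [0,0,0],"fingers": 1},
    {"dp": [0,0,8],"dr": [0,0,0],"fingers": 1},
    {"dp": [0,0,3],"dr": [0,0,0],"fingers": 1},
    {"dp": [0,0,2],"dr": [0,0,0],"fingers": 1},
  ],
)

```text
time_s: 9.15
tool_pos: [0.527, 0.106, 0.1314]
tool_rot: [-180.0, 0.0, 92.2]
force: [-0.0, -0.4, -1.9]
grip_width: 0.0144
grasp_force: 50.0
```

>>> step_arm(
  moves=[
    {"dp": [0,0,2],"dr": [0,0,0],"fingers": 1},
    {"dp": [0,0,2],"dr": [0,0,0],"fingers": 1},
    {"dp": [0,0,2],"dr": [0,0,0],"fingers": 1},
    {"dp": [0,0,2],"dr": [0,0,0],"fingers": 1},
    {"dp": [0,0,1],"dr": [0,0,0],"fingers": 1},
  ],
)

```text
time_s: 9.78
tool_pos: [0.5271, 0.1059, 0.1226]
tool_rot: [180.0, 0.0, 92.2]
force: [0.1, -0.5, 0.4]
grip_width: 0.0141
grasp_force: 50.0
```

>>> step_arm(
  moves=[
    {"dp": [0,0,2],"dr": [0,0,0],"fingers": 1},
    {"dp": [0,0,2],"dr": [0,0,0],"fingers": 1},
    {"dp": [0,0,2],"dr": [0,0,0],"fingers": 1},
    {"dp": [0,0,0],"dr": [0,0,0],"fingers": 1},
    {"dp": [0,0,0],"dr": [0,0,0],"fingers": 1},
  ],
)

```text
time_s: 10.4
tool_pos: [0.5271, 0.1059, 0.1166]
tool_rot: [180.0, -0.0, 92.2]
force: [0.3, -0.1, 0.7]
grip_width: 0.0144
grasp_force: 50.0
```

>>> step_arm(
  moves=[
    {"dp": [0,0,1.5],"dr": [0,0,0],"fingers": 1},
    {"dp": [0,0,1.5],"dr": [0,0,0],"fingers": 1},
    {"dp": [0,0,1.5],"dr": [0,0,0],"fingers": 1},
    {"dp": [0,0,1],"dr": [0,0,0],"fingers": 1},
    {"dp": [0,0,0],"dr": [0,0,0],"fingers": 1},
  ],
)

```text
time_s: 11.02
tool_pos: [0.5273, 0.1059, 0.1111]
tool_rot: [180.0, -0.0, 92.2]
force: [0.4, 0.5, 1.6]
grip_width: 0.014
grasp_force: 50.0
```

>>> step_arm(
  moves=[
    {"dp": [0,0,1.5],"dr": [0,0,0],"fingers": 1},
    {"dp": [0,0,1],"dr": [0,0,0],"fingers": 1},
    {"dp": [0,0,1],"dr": [0,0,0],"fingers": 1},
    {"dp": [0,0,1],"dr": [0,0,0],"fingers": 1},
    {"dp": [0,0,0],"dr": [0,0,0],"fingers": 1},
  ],
)

```text
time_s: 11.65
tool_pos: [0.5272, 0.106, 0.1066]
tool_rot: [180.0, -0.0, 92.2]
force: [1.8, 0.0, 3.0]
grip_width: 0.0144
grasp_force: 50.0
```

>>> step_arm(
  moves=[
    {"dp": [0,0,1],"dr": [0,0,0],"fingers": 1},
    {"dp": [0,0,1],"dr": [0,0,0],"fingers": 1},
    {"dp": [0,0,1],"dr": [0,0,0],"fingers": 1},
    {"dp": [0,0,1],"dr": [0,0,0],"fingers": 1},
    {"dp": [0,0,0],"dr": [0,0,0],"fingers": 1},
  ],
)

```text
time_s: 12.28
tool_pos: [0.5271, 0.1059, 0.1031]
tool_rot: [180.0, 0.0, 92.2]
force: [0.7, -0.2, 6.3]
grip_width: 0.0139
grasp_force: 50.0
```

>>> step_arm(
  moves=[
    {"dp": [0,0,0.5],"dr": [0,0,0],"fingers": 1},
    {"dp": [0,0,0.5],"dr": [0,0,0],"fingers": 1},
    {"dp": [0,0,0.5],"dr": [0,0,0],"fingers": 1},
    {"dp": [0,0,0.5],"dr": [0,0,0],"fingers": 1},
    {"dp": [0,0,0],"dr": [0,0,0],"fingers": 1},
  ],
)

```text
time_s: 12.9
tool_pos: [0.5258, 0.1058, 0.0994]
tool_rot: [-179.8, 0.0, 92.2]
force: [-1.5, -1.4, 2.7]
grip_width: 0.0142
grasp_force: 50.0
```

>>> step_arm(
  moves=[
    {"dp": [0,0,0.5],"dr": [0,0,0],"fingers": 1},
    {"dp": [0,0,0.5],"dr": [0,0,0],"fingers": 1},
    {"dp": [0,0,0],"dr": [0,0,0],"fingers": 1},
    {"dp": [0,0,0],"dr": [0,0,0],"fingers": 1},
    {"dp": [0,0,0],"dr": [0,0,0],"fingers": 1},
  ],
)

```text
time_s: 13.52
tool_pos: [0.5269, 0.1059, 0.0995]
tool_rot: [-180.0, 0.0, 92.2]
force: [-0.6, -0.1, 2.1]
grip_width: 0.0146
grasp_force: 50.0
```

```bash
python3 st.py
python3 - <<'E'
from h import *
w=env.read_camera("wrist");m=env.camera_model("wrist");np.savez("w5.npz",**m)
s=env.read_camera("side")
W=cv2.resize(w[80:290,130:390,::-1],(520,420),interpolation=cv2.INTER_CUBIC)
S=cv2.resize(s[140:280,190:283,::-1],(279,420),interpolation=cv2.INTER_CUBIC)
cv2.imwrite("pics/w5raw.png",w[:,:,::-1]);cv2.imwrite("pics/s5raw.png",s[:,:,::-1]);cv2.imwrite("pics/w5.png",np.hstack([W,S]))
E
```

```text
time_s 13.525
tool_pos [0.5269 0.1059 0.0995]
tool_rot [-1.799928e+02  4.500000e-03  9.223880e+01]
force [-0.6022 -0.1053  2.12  ]
wrist_torque [-0.0607  0.2814 -0.0102]
grip_width 0.0146
grasp_force 49.9745
```

View pics/w5.png

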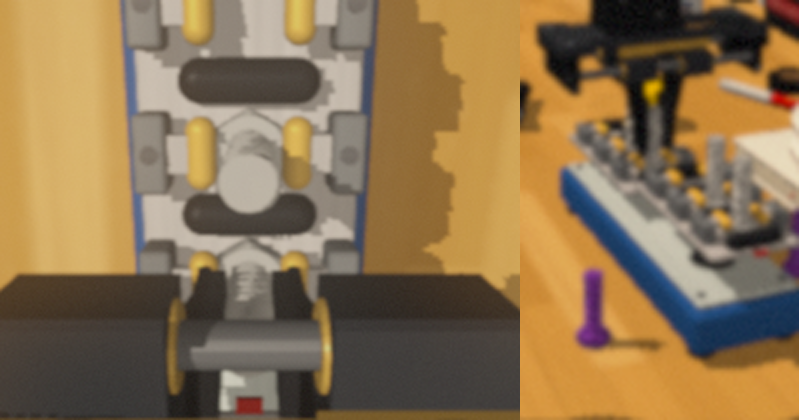

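Head down between the leaves; I can't tell from the picture whether it is fully home. Pressing on in small steps.

>>> step_arm(
  moves=[
    {"dp": [0,0,0.5],"dr": [0,0,0],"fingers": 1},
    {"dp": [0,0,0.5],"dr": [0,0,0],"fingers": 1},
    {"dp": [0,0,0.5],"dr": [0,0,0],"fingers": 1},
    {"dp": [0,0,0],"dr": [0,0,0],"fingers": 1},
    {"dp": [0,0,0],"dr": [0,0,0],"fingers": 1},
  ],
)

```text
time_s: 14.25
tool_pos: [0.527, 0.1059, 0.098]
tool_rot: [180.0, 0.0, 92.2]
force: [-1.4, -0.1, 1.8]
grip_width: 0.0145
grasp_force: 50.0
```

>>> step_arm(
  moves=[
    {"dp": [0,0,0.5],"dr": [0,0,0],"fingers": 1},
    {"dp": [0,0,0.5],"dr": [0,0,0],"fingers": 1},
    {"dp": [0,0,0.5],"dr": [0,0,0],"fingers": 1},
    {"dp": [0,0,0],"dr": [0,0,0],"fingers": 1},
    {"dp": [0,0,0],"dr": [0,0,0],"fingers": 1},
  ],
)

```text
time_s: 14.88
tool_pos: [0.527, 0.1059, 0.0966]
tool_rot: [180.0, 0.0, 92.2]
force: [-1.4, -0.7, 1.5]
grip_width: 0.014
grasp_force: 50.0
```

>>> step_arm(
  moves=[
    {"dp": [0,0,0.5],"dr": [0,0,0],"fingers": 1},
    {"dp": [0,0,0.5],"dr": [0,0,0],"fingers": 1},
    {"dp": [0,0,0.5],"dr": [0,0,0],"fingers": 1},
    {"dp": [0,0,0],"dr": [0,0,0],"fingers": 1},
    {"dp": [0,0,0],"dr": [0,0,0],"fingers": 1},
  ],
)

```text
time_s: 15.5
tool_pos: [0.527, 0.1059, 0.0951]
tool_rot: [180.0, 0.0, 92.2]
force: [-0.9, -0.0, 2.2]
grip_width: 0.0143
grasp_force: 50.0
```

>>> step_arm(
  moves=[
    {"dp": [0,0,0.5],"dr": [0,0,0],"fingers": 1},
    {"dp": [0,0,0.5],"dr": [0,0,0],"fingers": 1},
    {"dp": [0,0,0.5],"dr": [0,0,0],"fingers": 1},
    {"dp": [0,0,0],"dr": [0,0,0],"fingers": 1},
    {"dp": [0,0,0],"dr": [0,0,0],"fingers": 1},
  ],
)

```text
time_s: 16.12
tool_pos: [0.527, 0.1059, 0.0936]
tool_rot: [180.0, 0.0, 92.2]
force: [-1.9, -0.8, 2.6]
grip_width: 0.014
grasp_force: 50.0
```

>>> step_arm(
  moves=[
    {"dp": [0,0,0.5],"dr": [0,0,0],"fingers": 1},
    {"dp": [0,0,0.5],"dr": [0,0,0],"fingers": 1},
    {"dp": [0,0,0],"dr": [0,0,0],"fingers": 1},
    {"dp": [0,0,0],"dr": [0,0,0],"fingers": 1},
    {"dp": [0,0,0],"dr": [0,0,0],"fingers": 1},
  ],
)

```text
time_s: 16.75
tool_pos: [0.527, 0.1059, 0.0926]
tool_rot: [180.0, 0.0, 92.2]
force: [-1.5, -0.6, 3.3]
grip_width: 0.0142
grasp_force: 50.0
```

>>> step_arm(
  moves=[
    {"dp": [0,0,0.5],"dr": [0,0,0],"fingers": 1},
    {"dp": [0,0,0.5],"dr": [0,0,0],"fingers": 1},
    {"dp": [0,0,0.5],"dr": [0,0,0],"fingers": 1},
    {"dp": [0,0,0],"dr": [0,0,0],"fingers": 1},
    {"dp": [0,0,0],"dr": [0,0,0],"fingers": 1},
  ],
)

```text
time_s: 17.38
tool_pos: [0.5271, 0.1059, 0.0915]
tool_rot: [180.0, 0.0, 92.2]
force: [-3.1, -1.6, 6.2]
grip_width: 0.0141
grasp_force: 50.0
```

>>> step_arm(
  moves=[
    {"dp": [0,0,0.4],"dr": [0,0,0],"fingers": 1},
    {"dp": [0,0,0.4],"dr": [0,0,0],"fingers": 1},
    {"dp": [0,0,0],"dr": [0,0,0],"fingers": 1},
    {"dp": [0,0,0],"dr": [0,0,0],"fingers": 1},
    {"dp": [0,0,0],"dr": [0,0,0],"fingers": 1},
  ],
)

```text
time_s: 18.0
tool_pos: [0.5272, 0.1059, 0.0909]
tool_rot: [180.0, 0.0, 92.2]
force: [-2.7, -1.3, 6.7]
grip_width: 0.0142
grasp_force: 50.0
```

>>> step_arm(
  moves=[
    {"dp": [0,0,0.4],"dr": [0,0,0],"fingers": 1},
    {"dp": [0,0,0.4],"dr": [0,0,0],"fingers": 1},
    {"dp": [0,0,0],"dr": [0,0,0],"fingers": 1},
    {"dp": [0,0,0],"dr": [0,0,0],"fingers": 1},
    {"dp": [0,0,0],"dr": [0,0,0],"fingers": 1},
  ],
)

```text
time_s: 18.62
tool_pos: [0.5272, 0.1059, 0.0904]
tool_rot: [180.0, 0.0, 92.2]
force: [-3.6, -2.1, 7.9]
grip_width: 0.0144
grasp_force: 50.0
```

>>> step_arm(
  moves=[
    {"dp": [-0.2,-0.3,0.4],"dr": [0,0,0],"fingers": 1},
    {"dp": [0,0,0.4],"dr": [0,0,0],"fingers": 1},
    {"dp": [0,0,0.3],"dr": [0,0,0],"fingers": 1},
    {"dp": [0,0,0],"dr": [0,0,0],"fingers": 1},
    {"dp": [0,0,0],"dr": [0,0,0],"fingers": 1},
  ],
)

```text
time_s: 19.25
tool_pos: [0.5272, 0.1058, 0.0897]
tool_rot: [179.9, -0.0, 92.2]
force: [-3.3, -1.4, 10.6]
grip_width: 0.0144
grasp_force: 50.0
```

>>> step_arm(
  moves=[
    {"dp": [0,0,0.4],"dr": [0,0,0],"fingers": 1},
    {"dp": [0,0,0.4],"dr": [0,0,0],"fingers": 1},
    {"dp": [0,0,0],"dr": [0,0,0],"fingers": 1},
    {"dp": [0,0,0],"dr": [0,0,0],"fingers": 1},
    {"dp": [0,0,0],"dr": [0,0,0],"fingers": 1},
  ],
)

```text
time_s: 19.88
tool_pos: [0.5273, 0.1058, 0.0891]
tool_rot: [179.9, -0.0, 92.2]
force: [-3.2, -1.1, 10.5]
grip_width: 0.0143
grasp_force: 50.0
```

>>> step_arm(
  moves=[
    {"dp": [0,0,0.4],"dr": [0,0,0],"fingers": 1},
    {"dp": [0,0,0.4],"dr": [0,0,0],"fingers": 1},
    {"dp": [0,0,0],"dr": [0,0,0],"fingers": 1},
    {"dp": [0,0,0],"dr": [0,0,0],"fingers": 1},
    {"dp": [0,0,0],"dr": [0,0,0],"fingers": 1},
  ],
)

```text
time_s: 20.5
tool_pos: [0.5273, 0.1058, 0.0886]
tool_rot: [179.9, -0.0, 92.2]
force: [-4.3, -2.6, 13.5]
grip_width: 0.014
grasp_force: 50.0
```

>>> step_arm(
  moves=[
    {"dp": [0,0,0.3],"dr": [0,0,0],"fingers": 1},
    {"dp": [0,0,0],"dr": [0,0,0],"fingers": 1},
    {"dp": [0,0,0],"dr": [0,0,0],"fingers": 1},
    {"dp": [0,0,0],"dr": [0,0,0],"fingers": 1},
    {"dp": [0,0,0],"dr": [0,0,0],"fingers": 1},
  ],
)

```text
time_s: 21.12
tool_pos: [0.5274, 0.1058, 0.0884]
tool_rot: [179.9, -0.0, 92.2]
force: [-5.1, -1.7, 13.8]
grip_width: 0.0142
grasp_force: 50.0
```

```bash
python3 st.py
python3 - <<'E'
from h import *
w=env.read_camera("wrist")
m=env.camera_model("wrist");np.savez("w6.npz",**m);cv2.imwrite("pics/w6raw.png",w[:,:,::-1])
cv2.imwrite("pics/w6.png",cv2.resize(w[120:225,195:315,::-1],(680,595),interpolation=cv2.INTER_CUBIC))
E
```

```text
time_s 21.125
tool_pos [0.5274 0.1058 0.0884]
tool_rot [ 1.799091e+02 -2.000000e-04  9.223350e+01]
force [-5.085  -1.6564 13.7704]
wrist_torque [-0.2651  1.1574 -0.0017]
grip_width 0.0142
grasp_force 50.0403
```

View pics/w6.png

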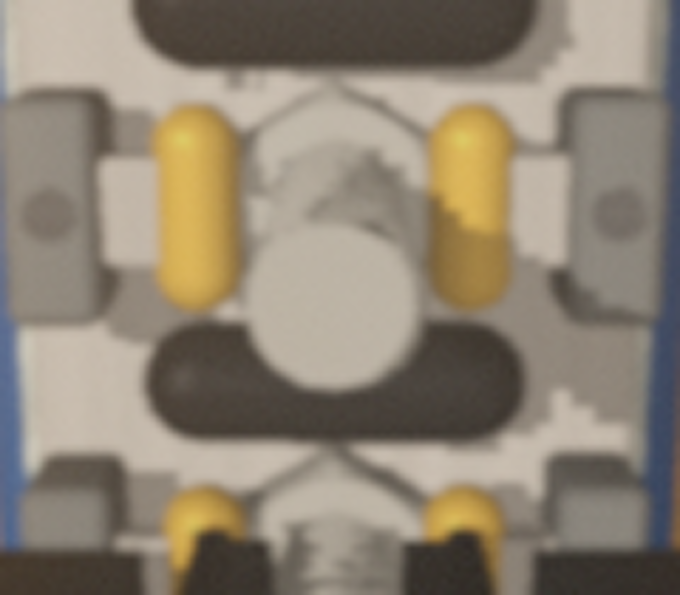

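The new bolt's head sits under its brass noses like bolt_4's does: head corner (333,450), leaves (205,515) and (463,515), with the same nose-to-block spacing ratio. 13.8 N brought no further give, so it is home. I let the tray rise to level before opening.

>>> step_arm(
  moves=[
    {"dp": [0,0,-4],"dr": [0,0,0],"fingers": 1},
    {"dp": [0,0,-4],"dr": [0,0,0],"fingers": 1},
    {"dp": [0,0,-4],"dr": [0,0,0],"fingers": 1},
    {"dp": [0,0,-4],"dr": [0,0,0],"fingers": 1},
    {"dp": [0,0,-4],"dr": [0,0,0],"fingers": 1},
  ],
)

```text
time_s: 21.8
tool_pos: [0.5269, 0.106, 0.1064]
tool_rot: [180.0, -0.0, 92.2]
force: [0.6, 1.1, -1.8]
grip_width: 0.0142
grasp_force: 50.0
```

>>> step_arm(
  moves=[
    {"dp": [0,0,-1],"dr": [0,0,0],"fingers": 1},
    {"dp": [0,0,0],"dr": [0,0,0],"fingers": 1},
    {"dp": [0,0,0],"dr": [0,0,0],"fingers": 1},
    {"dp": [0,0,0],"dr": [0,0,0],"fingers": 1},
    {"dp": [0,0,0],"dr": [0,0,0],"fingers": 1},
  ],
  squeeze=5,
)

```text
time_s: 22.42
tool_pos: [0.5268, 0.1058, 0.1075]
tool_rot: [180.0, -0.0, 92.2]
force: [0.6, 0.0, 0.3]
grip_width: 0.0154
grasp_force: 5.0
```

Force is near zero at level. Open and go up.

>>> step_arm(
  moves=[
    {"dp": [0,0,0],"dr": [0,0,0],"fingers": 0.3},
    {"dp": [0,0,0],"dr": [0,0,0],"fingers": 0},
    {"dp": [0,0,0],"dr": [0,0,0],"fingers": 0},
    {"dp": [0,0,0],"dr": [0,0,0],"fingers": 0},
    {"dp": [0,0,0],"dr": [0,0,0],"fingers": 0},
  ],
)

```text
time_s: 23.05
tool_pos: [0.5267, 0.1057, 0.1074]
tool_rot: [-180.0, 0.0, 92.2]
force: [0.1, 0.3, -0.3]
grip_width: 0.057
grasp_force: 0.0
```

>>> step_arm(
  moves=[
    {"dp": [0,0,-20],"dr": [0,0,0],"fingers": 0},
    {"dp": [0,0,-30],"dr": [0,0,0],"fingers": 0},
    {"dp": [-20,0,-40],"dr": [0,0,0],"fingers": 0},
    {"dp": [-40,0,-40],"dr": [0,0,0],"fingers": 0},
    {"dp": [-40,0,-40],"dr": [0,0,0],"fingers": 0},
  ],
)

```text
time_s: 23.68
tool_pos: [0.5304, 0.0049, 0.2789]
tool_rot: [180.0, 0.0, 92.3]
force: [1.4, 0.1, 0.6]
grip_width: 0.0865
grasp_force: 0.0
```

>>> step_arm(
  moves=[
    {"dp": [0,0,0],"dr": [0,0,0],"fingers": 0},
    {"dp": [0,0,0],"dr": [0,0,0],"fingers": 0},
    {"dp": [0,0,0],"dr": [0,0,0],"fingers": 0},
    {"dp": [0,0,0],"dr": [0,0,0],"fingers": 0},
    {"dp": [0,0,0],"dr": [0,0,0],"fingers": 0},
  ],
)

```text
time_s: 24.3
tool_pos: [0.5304, 0.0064, 0.2768]
tool_rot: [-179.9, -0.0, 92.3]
force: [-0.4, 0.1, 0.2]
grip_width: 0.0871
grasp_force: 0.0
```

```bash
python3 st.py|head -2
python3 - <<'E'
from h import *
m=env.camera_model("wrist");w=env.read_camera("wrist");s=env.read_camera("side")
im=np.ascontiguousarray(w[:,:,::-1]);cv2.imwrite("pics/w7raw.png",im)
h=cv2.cvtColor(im,cv2.COLOR_BGR2HSV); mk=((h[...,0]>17)&(h[...,0]<32)&(h[...,1]>110)&(h[...,2]>110)).astype(np.uint8);mk[:,:215]=0;mk[:,295:]=0;mk[228:]=0
k,l,st,c=cv2.connectedComponentsWithStats(mk)
for i in range(1,k):
    if 15<st[i,4]<400: print(c[i].round(1),ray(m,*c[i],.097)[:2].round(4))
W=cv2.resize(w[0:240,170:350,::-1],(420,560),interpolation=cv2.INTER_CUBIC)
S=cv2.resize(s[150:280,185:280,::-1],(378,560)[0:2],interpolation=cv2.INTER_CUBIC)
cv2.imwrite("pics/w7.png",np.hstack([W,S]))
E
```

```text
time_s 24.3
tool_pos [0.5304 0.0064 0.2768]
[240.9   7. ] [0.5076 0.1899]
[268.7   6.5] [0.5383 0.1915]
[241.7  47.7] [0.5096 0.149 ]
[268.1  47.6] [0.5399 0.1503]
[267.7  88.8] [0.5418 0.1058]
[242.   89.2] [0.5112 0.1042]
[242.8 156.2] [0.5144 0.0241]
[266.7 155.9] [0.5447 0.0257]
[291.7 173.3] [0.5781 0.0045]
[291.2 184.6] [ 0.5787 -0.0105]
[243.2 190.5] [ 0.5162 -0.0211]
[266.5 190.4] [ 0.5468 -0.0197]
[291.2 201.9] [ 0.5804 -0.0342]
[291.  218.4] [ 0.5819 -0.0576]
[243.3 220.9] [ 0.5177 -0.0639]
[265.9 220.7] [ 0.5482 -0.0624]
```

View pics/w7.png

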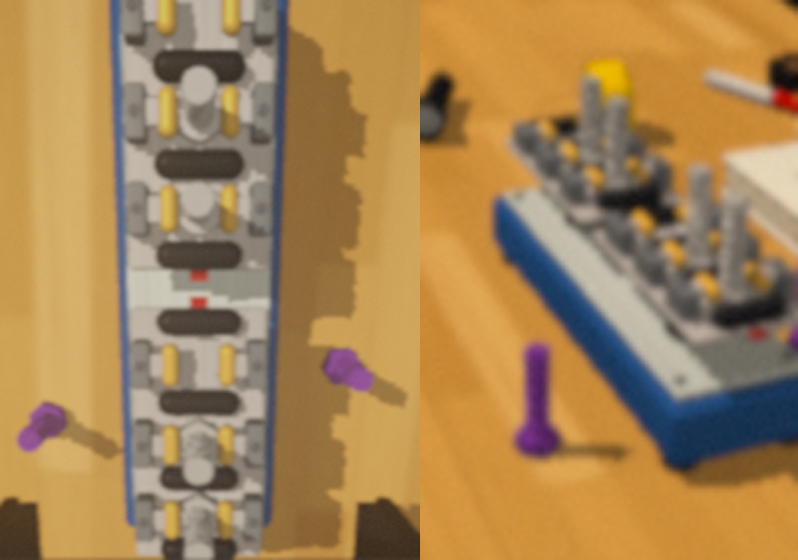

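The trays look level: the leaf spacing reads 30.3–30.7 mm on both at one plane height. Two bolts stand in each tray (tray_b at (200,95) and (203,205), tray_a at (197,455) and (198,530)). The purple bolts are untouched. Handing in.

```bash
python3 -c "
from cell import env
print(env.sign_off())"
```

```text
the job is handed in; nothing more can be done
None
```

I moved one bolt from the low tray into the high tray's near free pocket, pressed it home (wrist readings peaked near 14 N vertically), let go with both trays looking level in the images, and handed the job in at about 24 s; sign-off returned no verdict.

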